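# Tap the capstan flywheel true on the runout stand

## Task

The capstan flywheel has been set down off-centre on the round platter of the runout stand. Using only light taps or gentle nudges of the fingertips against its rim, push it across until it stands upright in the middle of the platter, centred to within 4 mm, and then take the fingers away. It stands on a narrow boss and rocks easily: do not grip it, lift it or tip it over, do not touch the dial indicator, and leave the other parts on the table where they lie.

Things in the scene. Friction and masses are not known exactly. Their poses are not given: they have to be found in the camera images.
- flywheel: Metal capstan flywheel, loose, 0.25 to 0.4 kg, shaft up. Origin: centre of its underside, z along the shaft. Boss 24 mm diameter, 0 to 8 mm above the origin; disc 60 mm diameter, 8 to 22 mm; shaft 6 mm diameter, tip at 52 mm. Pushed slowly on the disc's rim (about 2 N; 15 N is too much) it slides flat and stops with the push; pushed on the shaft, or struck hard, it tips.
- platter (a point): Centre of the top of the runout stand's platter, where the middle of the flywheel's underside must end up. Platter: dark steel disc 84 mm diameter, 12 mm thick, concentric rings, top level and 38 mm above the table; it does not turn. At the start the flywheel stands 13 to 21 mm off this point, on the side away from the dial indicator. Axes as the stand's.
- stand: Runout stand, fixed, any yaw: grey base plate 14 mm thick with the platter on a 64 mm wide column and a steel post. Origin on the table under the platter's centre. The plate reaches +62 and -125 mm in x, 62 mm either way in y. Post 12 mm diameter at x -98, y +36 mm, top 82 mm above the table.
- indicator: Dial indicator on the stand's post, fixed, not to be touched. Origin: centre of its case (41 mm diameter, 14 mm thick, dial up), at x -98, y 0 mm of the stand, 54 mm above the table. Axes as the stand's: the plunger points along +x and ends 36 mm from the origin, 62 mm from the platter's axis; the clamp reaches 46 mm to +y. Top 62 mm above the table.
- canister: Bystander, loose: tinned screw-top canister of idler tires, 76 mm diameter, 85 mm high, upright. Origin: centre of its underside. The four loose bystanders lie beside the stand, each about 130 to 175 mm from the platter's axis, in any order.
- roller_arm: Bystander, loose: chrome pressure roller arm lying flat, 92 mm long in its x, 19 mm wide, rubber roller 19 mm diameter at its +x end, top 25 mm above the table. Origin: on the table under the arm's middle.
- bracket: Bystander, loose: steel leaf spring bracket, foot 50 (x) by 18 mm, 26 mm high. Origin: centre of the foot's underside.
- button: Bystander, loose: grey plastic eject button with a short stem, 33 (x) by 26 mm, 9 mm high. Origin: under the middle of its cap.
Things that resemble listed ones, but are neither listed nor needed, are in the scene too. Leave any purple or red look-alike of the flywheel alone. Leave any purple look-alike of the stand alone.

How it is judged (in metres and radians):
At the end, for the whole second after the job is handed in: The flywheel's axis is within 4 mm of the platter's centre; it stands upright (within 0.05 rad) on the platter, at rest, and the four loose parts are within 10 mm of where they lay (horizontal distance between flywheel and platter below 0.004 m and angle between flywheel's own z axis and vertical below 0.05 rad and z of flywheel in the frame of platter between -0.003 and 0.003 m and linear speed of flywheel below 0.01 m/s and distance of each of canister, roller_arm, bracket, button from where it was at the start of the episode below 0.01 m); the robot touches nothing.
It fails at once if the flywheel is lifted more than 5 mm off the platter (z of flywheel in the frame of platter above 0.005 m).
It fails at once if the flywheel is tipped more than 0.25 rad, or drops off the platter (angle between flywheel's own z axis and vertical above 0.25 rad or z of flywheel in the frame of platter below -0.005 m).
It fails at once if the flywheel is hit, squeezed or pressed with more than 15 N (contact force between any of the fingers, the arm and flywheel above 15 N).
It fails at once if the robot touches the dial indicator (more than 1 N) (contact force between any of the fingers, the arm and indicator above 1 N).
It fails at once if one of the four loose bystanders is shifted more than 10 mm (distance of any of canister, roller_arm, bracket, button from where it was at the start of the episode above 0.01 m).
It also fails if it takes over 72 s, if anything falls off the work surface, if the arm or the gripper's body presses on something with over 40 N, if the wrist force passes 120 N, or if a joint passes its speed limit or range.

## Robot

A 6-joint arm with a two-finger parallel gripper is mounted at the origin on the work surface. World frame = base frame: x ahead of the robot, y to its left, z up, the work surface at z = 0. Lengths are in mm, angles in degrees, forces in N, time in s.
With the tool pointing down it reaches from about 350 to 850 mm from the base axis. Payload 8.1 kg.
Tool frame: the origin (TCP) lies midway between the tips of the shut fingers; the grasp point (between the pads) lies 19 mm behind it; x points along the fingers, z is the direction in which the jaws open and shut, and the axes are right-handed (so a half turn about x gives the same grasp; the last joint's range is limited). The gripper opens to 85 mm and grips with 20 to 120 N. Pads are 22 mm wide; open, the fingers measure 114 mm over their backs; the gripper's body (76 mm by 85 mm) begins 54 mm behind the grasp point. The pads swing forward as they close: fully open they stand 13 mm farther back than shut.
Start: joints at [61.341, 7.471, 85.268, -0, 87.261, -4.893], TCP at [241.784, 549.132, 231.292] pointing down, gripper open.
Joint ranges: [-169.43, 169.43], [-51.17, 129.36], [1.28, 143.12], [-76.62, 256.62], [0, 156.53], [-152.29, 152.29]. Speed limits (degrees/s): [136.94, 136.94, 159.86, 180, 180, 180].

## Interface

Orientations are given as [roll, pitch, yaw] about the fixed x, y, z axes, in that order (R = Rz(yaw) Ry(pitch) Rx(roll)).
In Python, from bench import r gives the robot as it stands. The module is installed in compiled form; this text tells all that it offers.
- The arm moves only by the tool servo_tool, never from a script. Its argument "commands" is a list that holds one entry, the list of rows, each a list of 7 numbers: the closure in counts, from 0 (fully open) to 255 (shut), then the shift along the tool's x, y, z in cm, then the turn, a rotation vector about the tool's x, y, z in degrees. A call has 1 to 8 rows; each row is the pose to reach, as a shift and turn from the pose commanded when the call began, along the tool's axes at that moment; what a row does not reach only later rows make up. A row lasts 1/10 s, in which the tool goes at most 50 mm and 8.59 degrees, less where a joint would pass 70% of its speed; a pose out of reach is approached as far as the arm can. A call with a gripper value outside its range is refused whole. The fingers move at their own pace and stop on an object; "force" is the grip in N (left out, the last holds). Time passes only in rows, so rows that repeat a pose let the fingers close. It gives the time, the measured TCP pose, the force and the opening at its end, in the units of the state.
- r.sense(): the state, without advancing time (a new reading comes with each control period).
- r.snapshot(name): name is "scene" or "top"; returns (picture, depth): 400x640x3 uint8, red, green, blue; 400x640 float32, mm along the optical axis (not along the pixel's ray), 0 where there is no reading.
- r.calibration(name): a dict with "fx", "fy", "cx", "cy" (pixels), "pose" (4x4, takes a point from camera to world coordinates). Camera axes: x right, y down, z forward; pixel columns grow to the right and rows downward; lengths in mm; the calibration is good to about 2 mm. A picture is of the moment at which its call begins. calibration takes no time and is no camera call.
- r.hand_in(): hands the job in, once; it reports no verdict.
The state is a dict: "time": time; "joint_pos": joint angles; "qd": joint speeds; "joint_efforts": joint torques, N m; "tool_pos": TCP position; "tcp_rot": TCP orientation; "ft_force": force on the tool from outside, world axes, zero at the start; "wrist_torque": the same for the moment, N m; "finger_gap": finger opening in mm.
Only numpy, scipy, OpenCV 4.12 (cv2) and the standard library are available. Lean on these libraries where they do the work, as an engineer would, in place of code of your own. Each camera call takes 0.05 s, during which the arm holds its last target.

## Working session

There is one attempt and no reset: what is moved stays moved. The work goes in short steps, Python scripts to look and compute and a tool call to move; the robot and the scene stay as the last step left them, time stands still between calls to the robot, and variables do not carry over. Pictures are saved under pics/ and viewed, and the job is handed in when it is done.

Besides the shell and the picture viewer there is one more tool, called after "Call:" in YAML: its name, and indented under it one key for each argument. servo_tool: Moves the arm, as the interface text tells. Its arguments: {"type":"object","properties":{"commands":{"type":"array","items":{"type":"array","items":{"type":"array","items":{"type":"number"}}}},"force":{"type":"number"}},"required":["commands"]}

```bash
mkdir -p pics; ls; python3 - <<'E'
from bench import r
import cv2,numpy as np
print(r.sense())
for n in ("scene","top"):
    p,d=r.snapshot(n); np.savez(f"{n}0.npz",p=p,d=d)
    cv2.imwrite(f"pics/{n}0.png",p[:,:,::-1]); c=r.calibration(n); print(n,c)
E
```

```text
pics
{'time': 0.0, 'joint_pos': array([ 6.13407578e+01,  7.51649395e+00,  8.53273233e+01, -1.25731046e-03,
        8.72641622e+01, -4.89243014e+00]), 'qd': array([-0.01761804, -0.01859794, -0.09653146,  0.09010475, -0.00222414,
       -0.09069874]), 'joint_efforts': array([-1.54377653e-03, -5.69429398e+01, -5.00535822e+01, -3.72779768e-04,
        1.56655954e-02,  3.76778485e-05]), 'tool_pos': array([241.52392341, 548.63753921, 230.24875784]), 'tcp_rot': array([ 175.77386915,   89.8920132 , -117.99288166]), 'ft_force': array([ 0.92355293,  0.12068886, -0.09767751]), 'wrist_torque': array([0.03706433, 0.0199511 , 0.02571854]), 'finger_gap': 85.4121261284642}
scene {'fx': 448.08880374066393, 'fy': 448.08880374066393, 'cx': 319.61075484552003, 'cy': 199.69192030474497, 'pose': array([[-8.54603789e-01,  3.81760752e-01, -3.52010074e-01,
         8.15275620e+02],
       [ 5.19276241e-01,  6.25491522e-01, -5.82333702e-01,
         4.44007963e+02],
       [-2.13283515e-03, -6.80455056e-01, -7.32786714e-01,
         6.16021364e+02],
       [ 0.00000000e+00,  0.00000000e+00,  0.00000000e+00,
         1.00000000e+00]])}
top {'fx': 369.25653329137543, 'fy': 369.25653329137543, 'cx': 320.06387277993946, 'cy': 200.52533747732934, 'pose': array([[ 9.95453339e-03, -9.90003740e-01,  1.40689379e-01,
         4.68675731e+02],
       [-9.99493953e-01, -5.60012974e-03,  3.13125735e-02,
        -2.82054147e+01],
       [-3.02116861e-02, -1.40929886e-01, -9.89558498e-01,
         7.32717438e+02],
       [ 0.00000000e+00,  0.00000000e+00,  0.00000000e+00,
         1.00000000e+00]])}
```

View pics/scene0.png

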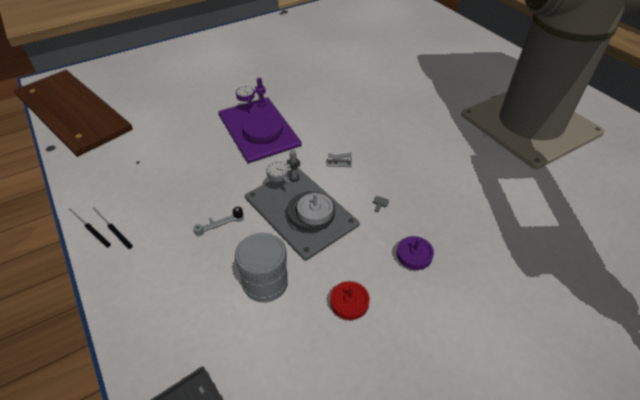

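View pics/top0.png

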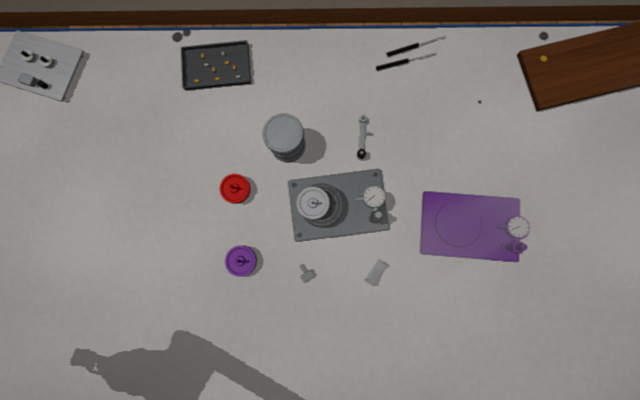

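```bash
python3 - <<'E'
import cv2,numpy as np
t=np.load("top0.npz");s=np.load("scene0.npz")
a=cv2.resize(t['p'][160:250,280:400,::-1],None,fx=6,fy=6,interpolation=cv2.INTER_CUBIC)
b=cv2.resize(s['p'][140:260,235:365,::-1],None,fx=5,fy=5,interpolation=cv2.INTER_CUBIC)
cv2.imwrite("pics/ctop.png",a);cv2.imwrite("pics/cscene.png",b)
E
```

```text
(no output)
```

View pics/ctop.png

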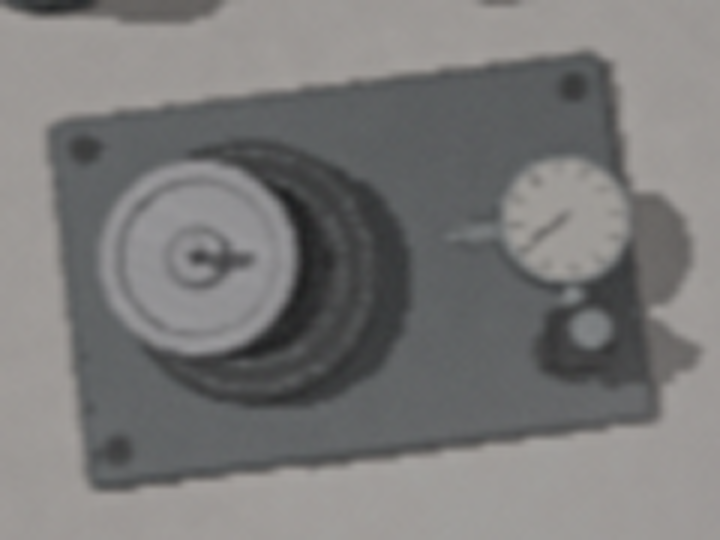

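View pics/cscene.png

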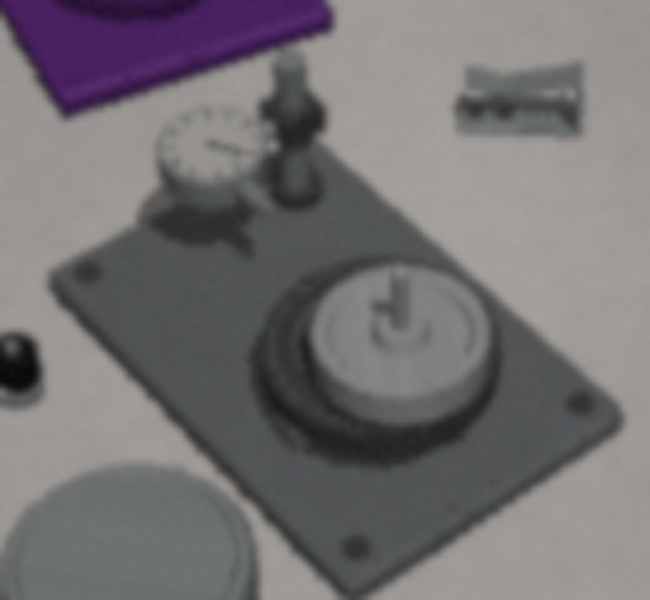

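```bash
cat > h.py <<'E'
import cv2,numpy as np
from bench import r
from scipy.ndimage import map_coordinates
C={n:r.calibration(n) for n in("top","scene")}
def cast(n,uv,z):
    c=C[n];uv=np.atleast_2d(uv).astype(float)
    d=np.c_[(uv[:,0]-c['cx'])/c['fx'],(uv[:,1]-c['cy'])/c['fy'],np.ones(len(uv))]@c['pose'][:3,:3].T
    o=c['pose'][:3,3]; return o[:2]+d[:,:2]*((z-o[2])/d[:,2])[:,None]
def proj(n,P):
    c=C[n];P=np.atleast_2d(P);q=(P-c['pose'][:3,3])@c['pose'][:3,:3]
    return np.c_[q[:,0]/q[:,2]*c['fx']+c['cx'],q[:,1]/q[:,2]*c['fy']+c['cy']]
def gray(p): return cv2.GaussianBlur(cv2.cvtColor(p,cv2.COLOR_RGB2GRAY).astype(np.float32),(0,0),0.7)
def edge(g,a,b,half=4,N=40,trim=.1):
    a=np.array(a,float);b=np.array(b,float);t=(b-a)/np.linalg.norm(b-a);n=np.array([-t[1],t[0]])
    s=np.arange(-half,half+.01,.1);out=[]
    for k in np.linspace(trim,1-trim,N):
        q=a+(b-a)*k+s[:,None]*n
        v=map_coordinates(g,[q[:,1],q[:,0]],order=3);gr=np.abs(np.gradient(v))
        out.append(q[gr.argmax()])
    return np.array(out)
def circ(n,g,c,R,z,ang,half=4,sign=0,cthr=2):
    """radial edge search round a world circle (centre c, radius R, height z); returns fitted centre,radius"""
    c=np.array(c,float)
    for it in range(4):
        s=np.arange(-half,half+.01,.1);pts=[]
        for a in np.radians(ang):
            u=np.array([np.cos(a),np.sin(a)])
            P=np.c_[c+(R+s)[:,None]*u,np.full(len(s),z)];q=proj(n,P)
            v=map_coordinates(g,[q[:,1],q[:,0]],order=3);gr=np.gradient(v)
            k=(sign*gr if sign else abs(gr)); pts.append(P[k.argmax(),:2])
        pts=np.array(pts)
        from scipy.optimize import least_squares
        f=least_squares(lambda x:np.hypot(*(pts-x[:2]).T)-R,[*c],loss='soft_l1',f_scale=.5)
        c=f.x
    res=np.hypot(*(pts-c).T)-R
    return c,res
E
python3 - <<'E'
from h import *
t=np.load("top0.npz")['p'];g=gray(t)
o=np.array([280,160])
K={'L':((50,130),(95,485)),'T':((50,128),(595,57)),'B':((95,488),(655,418)),'R':((605,60),(655,415))}
L={}
for k,(a,b) in K.items():
    e=edge(g,np.array(a)/6+o,np.array(b)/6+o,half=2.5)
    w=cast('top',e,14)
    vx,vy,x,y=cv2.fitLine(w.astype(np.float32),cv2.DIST_HUBER,0,.01,.001).ravel()
    n=np.array([-vy,vx]);res=(w-[x,y])@n
    print(k,np.degrees(np.arctan2(vy,vx)),'res',np.abs(res).mean().round(2)); L[k]=(np.array([vx,vy]),np.array([x,y]))
# yaw: stand +x = from indicator toward platter = image left = world +y-ish
ang=np.degrees([np.arctan2(*(L[k][0]*np.sign(L[k][0][1]))[::-1]) for k in 'TB']);yaw=ang.mean();print('ang',ang,yaw)
y=np.radians(yaw);ux=np.array([np.cos(y),np.sin(y)]);uy=np.array([-ux[1],ux[0]])
proj1=lambda k,u:L[k][1]@u
# evaluate lines at centre
mid=np.mean([L[k][1] for k in L],0)
def at(k,u):
    v,p=L[k]; n=np.array([-v[1],v[0]]); # intersect with mid + s*u
    s=((p-mid)@n)/(u@n); return s
print('L',at('L',ux),'R',at('R',ux),'T',at('T',uy),'B',at('B',uy))
sx=at('L',ux)-62; sx2=(at('L',ux)+at('R',ux))/2+31.5; sy=(at('T',uy)+at('B',uy))/2
print('stand origin from L:',mid+sx*ux+sy*uy,' from LR:',mid+sx2*ux+sy*uy)
# tops: flywheel
fc=cast('top',[280+198/6,160+258/6],60)[0]
print('fly rough',fc)
for z,R in((60,30),):
  c,res=circ('top',g,fc,R,z,np.arange(0,360,6));print('fly',c,np.abs(res).mean())
print('dial',cast('top',[280+567/6,160+219/6],61))
E
```

```text
L 7.7360253 res 0.22
T -82.32653 res 0.18
B -82.49721 res 0.31
R 6.3580275 res 1.0
ang [97.67346 97.50279] 97.58813
L 91.46714 R -94.93614 T -63.566296 B 60.836
stand origin from L: [559.1249    -9.289255]  from LR: [559.0855    -8.993509]
fly rough [559.64502461   6.04145199]
fly [560.74755272   6.94050599] 0.21889695125872552
dial [[ 572.19317703 -106.69684517]]
```

```bash
python3 - <<'E'
from h import *
t=np.load("top0.npz")['p'];g=gray(t);s=np.load("scene0.npz")['p'];gs=gray(s)
for n,gg in(('top',g),('scene',gs)):
  c,res=circ(n,gg,(560.7,6.9),30,60,np.arange(0,360,6),half=5);print(n,'fly',c,np.abs(res).mean())
  c,res=circ(n,gg,(559.1,-9.1),42,38,np.arange(0,360,5),half=4);print(n,'plat',c,np.abs(res).mean(),res.round(1))
# parts
for n,uv,z in (('top',(284,133),85),('top',(363,136),20),('top',(376,272),15),('top',(307,272),5),('top',(235,188),22),('top',(241,261),22)):
  print(uv,cast(n,uv,z))
print(np.unique(np.load('top0.npz')['d'][130:140,280:290])[:3])
E
```

```text
top fly [560.75400611   6.93827772] 0.2203478739979749
top plat [560.27187446  -5.87787475] 1.4734031398134464 [-0.2 -0.5 -1.2 -0.8 -4.  -4.  -3.  -1.7 -0.3  0.7  1.5  2.   2.9  3.2
  3.5  3.7  3.7  3.4  3.1  2.6  1.8  1.3  0.1 -1.2 -2.3 -4.  -4.  -4.
 -1.2 -0.7 -0.3 -0.2  0.1  0.5  1.   0.8  1.5  2.3  2.7  3.3  4.  -0.9
 -0.9 -0.5 -0.1  0.   0.1  0.4  0.3  0.3  0.2  0.5  0.1 -0.4 -0.3 -0.3
  0.   0.3 -0.5 -0.7 -0.6  4.   3.5  3.   2.   1.1  0.5  0.4  0.3  0.2
  0.2  0.1]
scene fly [562.0536547    9.19067647] 0.7580490257745927
scene plat [563.33040121  -7.16608468] 2.4014535789188276 [ 2.1  2.1 -2.6 -2.6  2.3  2.3 -1.9 -2.2 -1.7 -1.1 -0.5 -5.  -4.9 -4.8
 -4.2 -3.5 -3.1 -2.1 -1.7 -1.3 -0.6 -0.3 -0.   4.8  4.7  4.1 -2.8 -2.7
 -2.6 -2.5 -2.1 -1.7 -1.2 -1.1 -0.8  5.9  5.7  5.3  5.1  5.4  5.8  5.7
 -1.7 -2.2 -2.6 -2.7 -2.8 -2.9 -3.   0.9  0.2 -0.6 -0.7 -1.3 -1.3 -0.9
 -1.2 -1.2 -1.8 -1.6 -1.9 -2.1 -2.3 -2.4 -2.3 -1.  -0.5  0.8  1.5  1.6
  2.2  2.1]
(284, 133) [[684.90429805  59.3985786 ]]
(363, 136) [[700.38208907 -89.97083382]]
(376, 272) [[ 433.94169742 -113.35351791]]
(307, 272) [[431.92938161  18.78427901]]
(235, 188) [[593.67587778 162.04581198]]
(241, 261) [[452.02046666 144.43114818]]
[672.73145 672.9433  673.08905]
```

```bash
cat >> h.py <<'E'
from scipy.spatial.transform import Rotation as Ro
def R(rpy): return Ro.from_euler('xyz',rpy,degrees=True).as_matrix()
E
python3 - <<'E'
from h import *
s=r.sense();M=R(s['tcp_rot']);print(M.round(4))
fly=np.array([560.75,6.94]);o=np.array([559.1,-9.1]);d=o-fly;print(np.linalg.norm(d),np.degrees(np.arctan2(d[1],d[0])))
u=d/np.linalg.norm(d)
print('z ang',np.degrees(np.arctan2(M[1,2],M[0,2])),'y ang',np.degrees(np.arctan2(M[1,1],M[0,1])))
P=np.r_[fly-u*80,150]
print('target',P,'tool shift cm',(M.T@(P-s['tool_pos'])/10).round(2))
E
```

```text
[[-9.000e-04 -9.152e-01  4.030e-01]
 [-1.500e-03  4.030e-01  9.152e-01]
 [-1.000e+00  2.000e-04 -1.700e-03]]
16.124642631698848 -95.87323422226083
z ang 66.23278051266202 y ang 156.23276261840573
target [568.93622794  86.52005826 150.        ] tool shift cm [  8.07 -48.59 -29.09]
```

Call:
servo_tool:
  commands:
    - [[255,0,-4.8,-2.9,-2,0,0],[255,0,-9.6,-5.8,-4,0,0],[255,0,-14.4,-8.7,-6,0,0],[255,0,-19.2,-11.6,-8,0,0],[255,0,-24,-14.5,-10,0,0],[255,0,-28.8,-17.4,-12,0,0],[255,0,-33.6,-20.3,-14,0,0],[255,0,-38.4,-23.2,-16,0,0]]
  force: 20

```text
time: 0.9
tool_pos: [472.3, 219.9, 231.0]
tcp_rot: [107.8, 90.0, -169.9]
ft_force: [0.9, 1.1, 0.0]
finger_gap: 0.2
```

Call:
servo_tool:
  commands:
    - [[255,0,0,0,0,0,0],[255,0,0,0,0,0,0]]

```text
time: 1.1
tool_pos: [472.0, 220.7, 230.8]
tcp_rot: [100.5, 89.9, -177.5]
ft_force: [-0.1, 0.1, 0.3]
finger_gap: 0.3
```

```bash
cat > go.py <<'E'
from h import *
import sys
fly=np.array([560.75,6.94]);o=np.array([559.1,-9.1]);u=(o-fly)/np.linalg.norm(o-fly)
def rep(back,z,u=u,fly=fly):
    s=r.sense();M=R(s['tcp_rot'])
    P=np.r_[fly-u*back,z]
    ang=np.degrees(np.arctan2(M[1,2],M[0,2]));want=np.degrees(np.arctan2(-u[1],-u[0]))
    print(s['time'],'tool',s['tool_pos'].round(1),'ft',s['ft_force'].round(2),'gap',round(s['finger_gap'],1))
    print('down',M[:,0].round(4),'turn about x',round(-(want-ang),2),'shift cm',(M.T@(P-s['tool_pos'])/10).round(2))
E
python3 -c "
from go import *
rep(80,150)"
```

```text
1.1 tool [472.  220.7 230.8] ft [-0.11  0.08  0.3 ] gap 0.3
down [-0.0011 -0.     -1.    ] turn about x -2.09 shift cm [  8.07 -11.47 -11.95]
```

Call:
servo_tool:
  commands:
    - [[255,1,-3,-3,-1,0,0],[255,3,-6,-6,-2.1,0,0],[255,5,-9,-9,-2.1,0,0],[255,7,-11.5,-12,-2.1,0,0],[255,8,-11.5,-12,-2.1,0,0],[255,8,-11.5,-12,-2.1,0,0],[255,8,-11.5,-12,-2.1,0,0]]

```text
time: 1.8
tool_pos: [568.8, 89.2, 151.4]
tcp_rot: [57.9, 89.9, 142.4]
ft_force: [0.4, 0.5, 0.6]
finger_gap: 0.2
```

```bash
python3 -c "
from go import *
rep(65,47)
p,d=r.snapshot('top');cv2.imwrite('pics/t1.png',cv2.resize(p[100:300,220:420,::-1],None,fx=3,fy=3,interpolation=cv2.INTER_CUBIC))
p,d=r.snapshot('scene');cv2.imwrite('pics/s1.png',cv2.resize(p[80:330,200:470,::-1],None,fx=2.2,fy=2.2,interpolation=cv2.INTER_CUBIC))
"
```

```text
1.8 tool [568.8  89.2 151.4] ft [0.45 0.51 0.57] gap 0.2
down [-7.e-04  6.e-04 -1.e+00] turn about x 0.3 shift cm [10.44 -0.04 -1.77]
```

View pics/t1.png

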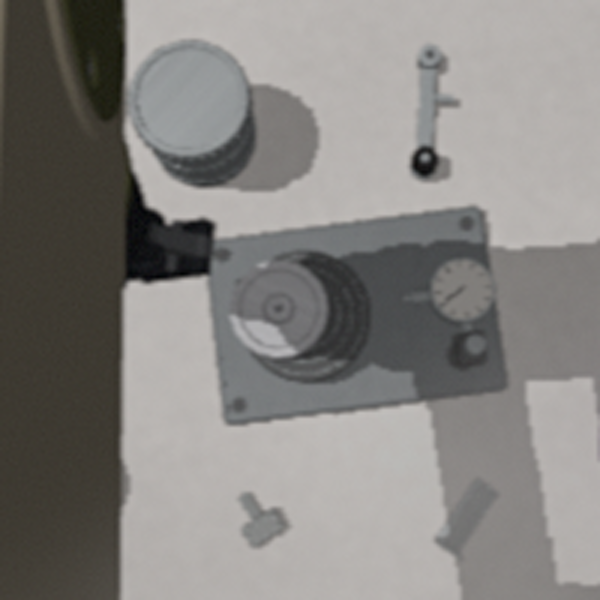

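View pics/s1.png

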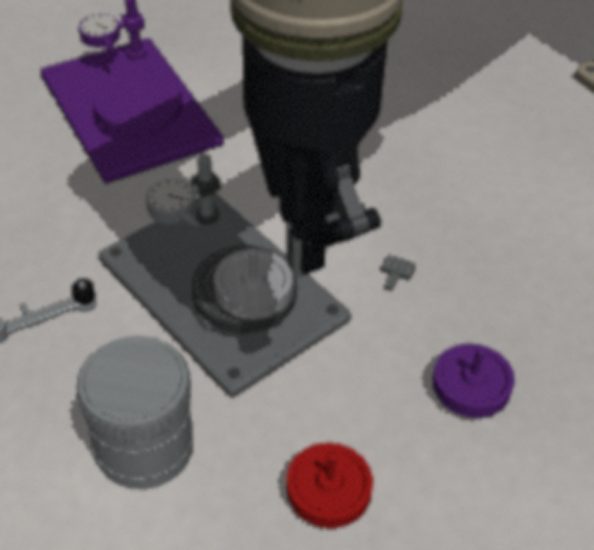

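Call:
servo_tool:
  commands:
    - [[255,3,0,0,0,0,0],[255,6,0,0,0.3,0,0],[255,9,0,-0.6,0.3,0,0],[255,10.4,0,-1.2,0.3,0,0],[255,10.4,0,-1.2,0.3,0,0],[255,10.4,0,-1.2,0.3,0,0]]

```text
time: 2.5
tool_pos: [569.1, 75.9, 48.8]
tcp_rot: [-76.5, 89.9, 7.5]
ft_force: [0.1, -0.1, 0.2]
finger_gap: -0.4
```

```bash
python3 -c "
from go import *
rep(50,47)
p,d=r.snapshot('top');cv2.imwrite('pics/t2.png',cv2.resize(p[150:250,250:410,::-1],None,fx=5,fy=5,interpolation=cv2.INTER_CUBIC))
p,d=r.snapshot('scene');cv2.imwrite('pics/s2.png',cv2.resize(p[130:270,240:400,::-1],None,fx=4,fy=4,interpolation=cv2.INTER_CUBIC))
"
```

```text
2.5 tool [569.1  75.9  48.8] ft [ 0.07 -0.06  0.19] gap -0.4
down [ 1.7e-03  2.0e-04 -1.0e+00] turn about x -0.08 shift cm [ 0.18  0.13 -1.94]
```

View pics/t2.png

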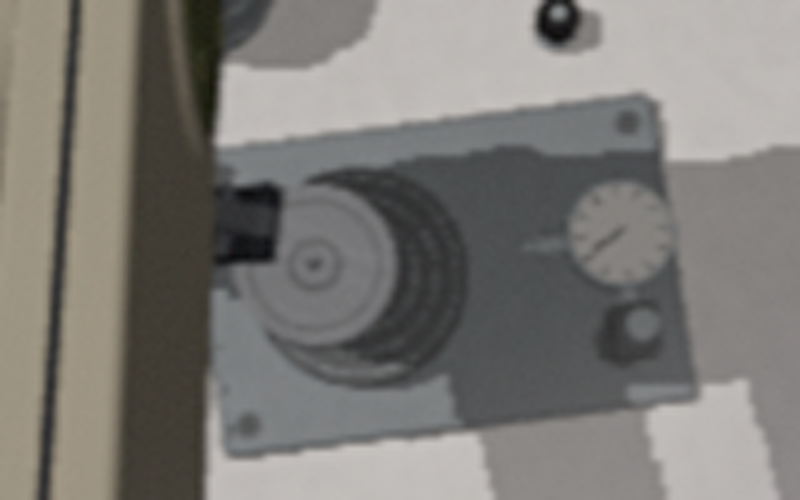

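View pics/s2.png

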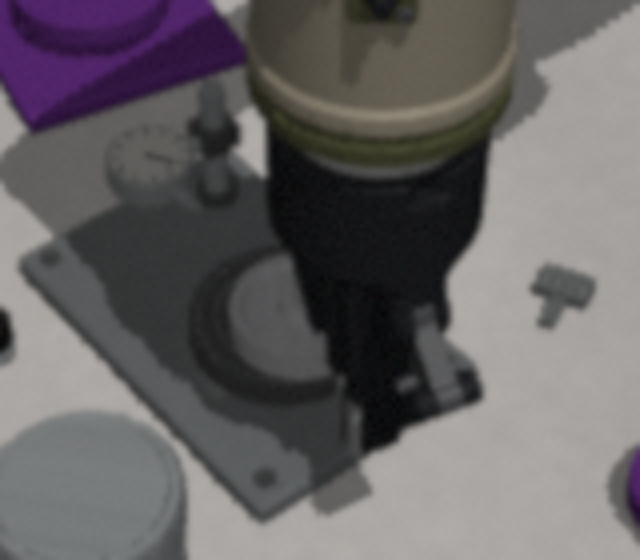

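```bash
python3 -c "
from go import *
for q in ((250+278/5,150+220/5),(250+262/5,150+262/5)):
  for z in (48,60,90,120): print(q,z,cast('top',q,z))
p,d=r.snapshot('top')
print(d[186:206:2,294:312].astype(int))
"
```

```text
(305.6, 194.0) 48 [[578.26720573  20.80134428]]
(305.6, 194.0) 60 [[576.34656281  19.94247743]]
(305.6, 194.0) 90 [[571.54495551  17.79531031]]
(305.6, 194.0) 120 [[566.74334821  15.64814319]]
(302.4, 202.4) 48 [[562.28643184  26.56502219]]
(302.4, 202.4) 60 [[560.64585961  25.60514413]]
(302.4, 202.4) 90 [[556.54442904  23.20544899]]
(302.4, 202.4) 120 [[552.44299847  20.80575385]]
[[731   0 606 608 732 604 602 600 599 600 601 730 732 732 732 731 729 707]
 [617 608 606 609 608 605 601 601 599 601 598 601 602 683 685 684 685 685]
 [590 590 590 594 593 594 596 601 599 599 599 600 603 685 685 683 683 686]
 [588 590 592 594 594 596 597 595 596 599 600 601 603 684 686 685 683 687]
 [590 590 592 592 595 593 596 597 597 599 597 600 602 685 686 686 685 684]
 [604 606 607 606 605 600 600 598 597 600 598 599 685 685 688 685 684 685]
 [604 605 606 605 600 599 599 596 598 598 599 601 683 684 685 685 684 679]
 [605 605 603 604 600 599 597 598 598 597 597 599 684 684 681 680 677 650]
 [630 628 625 682 680 681 681 683 686 681 683 684 681 682 679 677 676 660]
 [727 726 728 681 681 681 682 682 681 684 684 682 682 683 682 677 678 675]]
```

```bash
python3 -c "
from go import *
p,d=r.snapshot('scene')
c=C['scene']
def pt(u,v):
  z=d[v,u];return (c['pose']@np.r_[(u-c['cx'])/c['fx']*z,(v-c['cy'])/c['fy']*z,z,1])[:3].round(0)
for v in range(190,245,4):
  print(v,[tuple(pt(u,v)[1:].astype(int)) for u in range(320,368,4)])
for v in (236,238,240,242,244): print(v,[tuple(pt(u,v).astype(int)) for u in range(322,344,3)])
"
```

```text
190 [(np.int64(95), np.int64(195)), (np.int64(100), np.int64(198)), (np.int64(105), np.int64(201)), (np.int64(106), np.int64(199)), (np.int64(111), np.int64(201)), (np.int64(112), np.int64(200)), (np.int64(113), np.int64(197)), (np.int64(112), np.int64(193)), (np.int64(114), np.int64(191)), (np.int64(111), np.int64(184)), (np.int64(-27), np.int64(0)), (np.int64(-24), np.int64(-2))]
194 [(np.int64(94), np.int64(187)), (np.int64(100), np.int64(191)), (np.int64(104), np.int64(191)), (np.int64(108), np.int64(194)), (np.int64(110), np.int64(193)), (np.int64(113), np.int64(192)), (np.int64(114), np.int64(191)), (np.int64(113), np.int64(186)), (np.int64(114), np.int64(184)), (np.int64(-22), np.int64(1)), (np.int64(-19), np.int64(-1)), (np.int64(-15), np.int64(-1))]
198 [(np.int64(95), np.int64(179)), (np.int64(99), np.int64(181)), (np.int64(104), np.int64(184)), (np.int64(107), np.int64(185)), (np.int64(111), np.int64(186)), (np.int64(111), np.int64(183)), (np.int64(113), np.int64(182)), (np.int64(114), np.int64(179)), (np.int64(-18), np.int64(-1)), (np.int64(-14), np.int64(-1)), (np.int64(
[... 5264 characters left out ...]
.int64(52), np.int64(15)), (np.int64(569), np.int64(53), np.int64(13)), (np.int64(582), np.int64(82), np.int64(55)), (np.int64(580), np.int64(89), np.int64(61)), (np.int64(574), np.int64(88), np.int64(56)), (np.int64(546), np.int64(56), np.int64(1)), (np.int64(541), np.int64(58), np.int64(0)), (np.int64(536), np.int64(60), np.int64(-1))]
244 [(np.int64(574), np.int64(53), np.int64(11)), (np.int64(571), np.int64(57), np.int64(13)), (np.int64(564), np.int64(55), np.int64(7)), (np.int64(556), np.int64(53), np.int64(0)), (np.int64(552), np.int64(56), np.int64(0)), (np.int64(549), np.int64(60), np.int64(2)), (np.int64(543), np.int64(61), np.int64(-1)), (np.int64(538), np.int64(63), np.int64(-2))]
```

Call:
servo_tool:
  commands:
    - [[255,0.2,0.1,-0.5,0,0,0],[255,0.2,0.1,-1.0,0,0,0],[255,0.2,0.1,-1.4,0,0,0],[255,0.2,0.1,-1.7,0,0,0],[255,0.2,0.1,-1.9,0,0,0],[255,0.2,0.1,-2.0,0,0,0],[255,0.2,0.1,-2.1,0,0,0],[255,0.2,0.1,-2.1,0,0,0]]

```text
time: 3.5
tool_pos: [565.1, 54.6, 45.2]
tcp_rot: [101.9, 90.0, -174.1]
ft_force: [0.3, 0.4, -0.4]
finger_gap: -0.4
```

```bash
python3 -c "
from go import *
rep(44,47)"
```

```text
3.5 tool [565.1  54.6  45.2] ft [ 0.26  0.36 -0.42] gap -0.4
down [-0. -0. -1.] turn about x -0.1 shift cm [-0.18 -0.05 -0.39]
```

Call:
servo_tool:
  commands:
    - [[255,-0.1,0,-0.08,0,0,0],[255,-0.1,0,-0.16,0,0,0],[255,-0.1,0,-0.24,0,0,0],[255,-0.1,0,-0.32,0,0,0],[255,-0.1,0,-0.4,0,0,0],[255,-0.1,0,-0.48,0,0,0],[255,-0.1,0,-0.56,0,0,0],[255,-0.1,0,-0.64,0,0,0]]

```text
time: 4.3
tool_pos: [564.5, 48.4, 46.4]
tcp_rot: [-24.9, 90.0, 59.1]
ft_force: [0.2, 2.0, 0.9]
finger_gap: 0.2
```

Call:
servo_tool:
  commands:
    - [[255,0,0,-0.08,0,0,0],[255,0,0,-0.16,0,0,0],[255,0,0,-0.24,0,0,0],[255,0,0,-0.32,0,0,0],[255,0,0,-0.4,0,0,0],[255,0,0,-0.4,0,0,0]]

```text
time: 4.9
tool_pos: [564.0, 44.2, 46.3]
tcp_rot: [148.4, 90.0, -127.5]
ft_force: [0.8, 2.0, 0.4]
finger_gap: -0.3
```

```bash
python3 -c "
from go import *
rep(28,46)
p,d=r.snapshot('top');cv2.imwrite('pics/t3.png',cv2.resize(p[150:250,250:410,::-1],None,fx=5,fy=5,interpolation=cv2.INTER_CUBIC))
p,d=r.snapshot('scene');cv2.imwrite('pics/s3.png',cv2.resize(p[130:270,240:400,::-1],None,fx=4,fy=4,interpolation=cv2.INTER_CUBIC))
"
```

```text
4.9 tool [564.   44.2  46.3] ft [0.79 1.95 0.4 ] gap -0.3
down [-1.e-04 -1.e-04 -1.e+00] turn about x -0.1 shift cm [ 0.03 -0.06 -0.94]
```

View pics/t3.png

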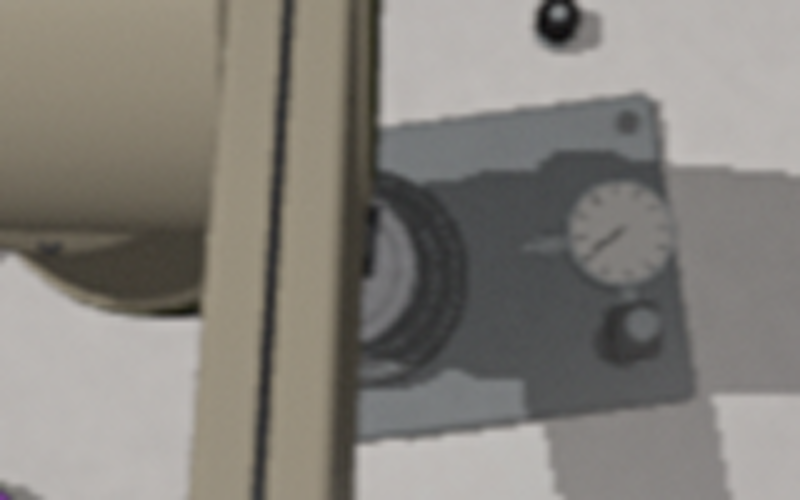

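View pics/s3.png

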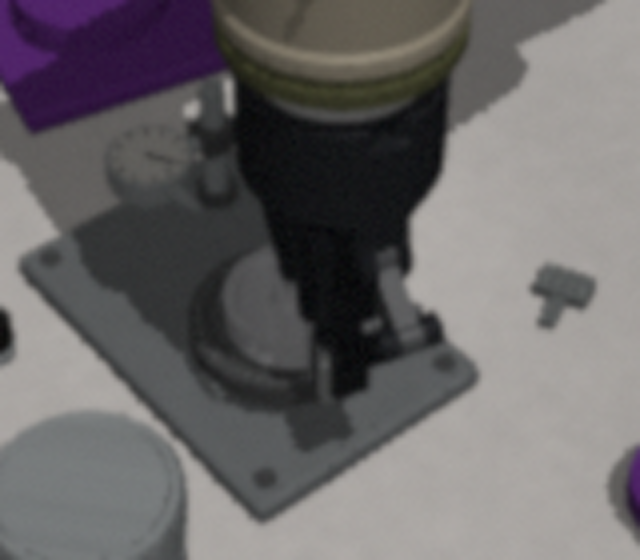

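Call:
servo_tool:
  commands:
    - [[255,0,0,-0.08,0,0,0],[255,0,0,-0.16,0,0,0],[255,0,0,-0.24,0,0,0],[255,0,0,-0.32,0,0,0],[255,0,0,-0.4,0,0,0],[255,0,0,-0.48,0,0,0],[255,0,0,-0.55,0,0,0],[255,0,0,-0.55,0,0,0]]

```text
time: 5.8
tool_pos: [563.5, 38.7, 46.3]
tcp_rot: [167.8, 90.0, -108.1]
ft_force: [-0.3, 1.9, -1.6]
finger_gap: -0.1
```

Call:
servo_tool:
  commands:
    - [[255,0,0,0.2,0,0,0],[255,0,0,1.5,0,0,0],[255,0,0,3,0,0,0],[255,0,0,6,0,0,0],[255,0,0,11,0,0,0],[255,-4,0,15,0,0,0],[255,-5,0,18,0,0,0],[255,-5,0,18,0,0,0]]

```text
time: 6.6
tool_pos: [584.0, 224.2, 100.1]
tcp_rot: [-55.6, 89.6, 28.7]
ft_force: [0.9, -0.5, 0.1]
finger_gap: 0.2
```

```bash
cat > look.py <<'E'
from go import *
i=sys.argv[1]
s=r.sense();print(s['time'],s['tool_pos'].round(1))
p,d=r.snapshot('top');cv2.imwrite(f'pics/t{i}.png',cv2.resize(p[150:250,250:410,::-1],None,fx=5,fy=5,interpolation=cv2.INTER_CUBIC));np.save(f'top{i}.npy',p)
q,d=r.snapshot('scene');cv2.imwrite(f'pics/s{i}.png',cv2.resize(q[130:270,240:400,::-1],None,fx=4,fy=4,interpolation=cv2.INTER_CUBIC));np.save(f'scene{i}.npy',q)
f0=np.array([float(sys.argv[2]),float(sys.argv[3])])
c,res=circ('top',gray(p),f0,30,60,np.arange(0,360,6),half=5);print('top',c,abs(res).mean(),c-o)
c,res=circ('scene',gray(q),f0+[1.3,2.2],30,60,np.arange(0,360,6),half=5);print('scene',c,abs(res).mean())
E
python3 look.py 4 559.5 -4
```

```text
6.6 [584.  224.2 100.1]
top [559.41443089  -4.93167396] 0.19899852252913053 [0.31443089 4.16832604]
scene [561.13604569  -2.19912503] 2.0000447216061934
```

View pics/t4.png

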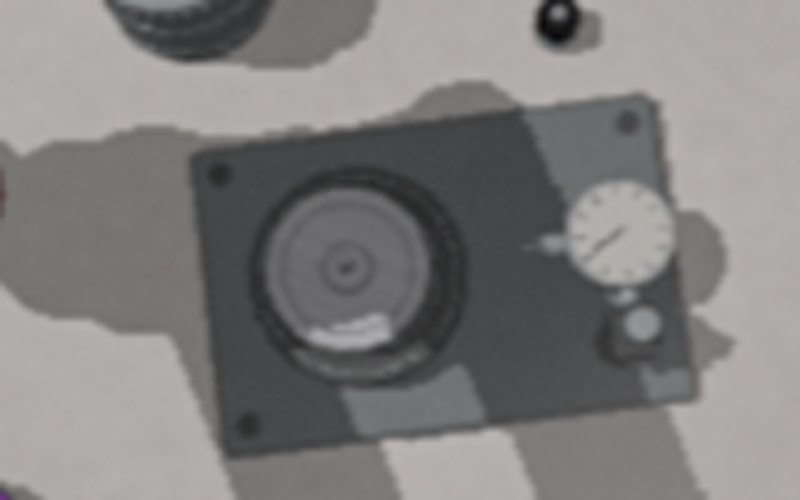

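View pics/s4.png

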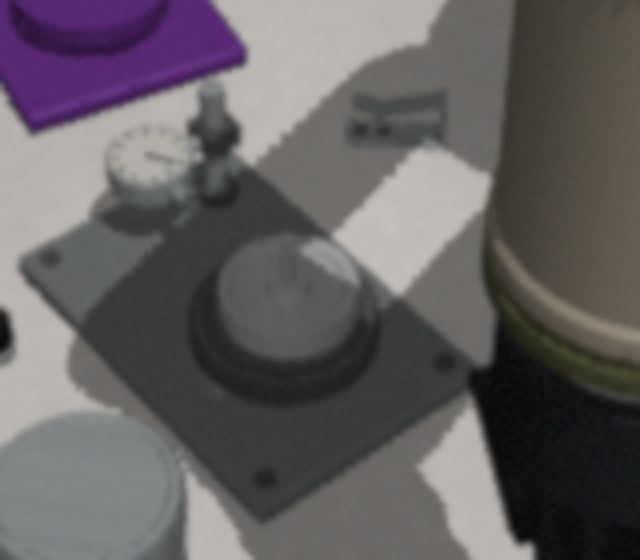

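```bash
python3 - <<'E'
from go import *
p=np.load('top4.npy');g=gray(p)
for ang in (np.arange(0,360,5),np.arange(90,271,5),np.r_[np.arange(80,225,5)]):
  c,res=circ('top',g,(559,-8),42,38,ang,half=3,sign=1);print('plat',c,abs(res).mean(),res.round(1))
E
```

```text
plat [559.18393982  -8.53161079] 0.7182727978671161 [ 0.9  0.9  0.5  0.5  0.8  0.8  0.3  0.4  0.5  0.3  0.4  0.6  0.6  0.4
  0.4  0.3  0.6  0.4 -0.3 -0.3  0.  -0.6  0.3  0.  -0.6  0.1  0.1 -0.1
  0.5  1.   1.4  1.5  1.6  1.4  0.9  0.6  1.   1.2  1.4  2.   3.   3.
  3.   3.   3.   0.8  0.4  0.2  0.1  0.3 -0.1 -0.1  0.2 -0.4 -0.8 -0.2
  0.1  0.4  0.2  0.1  0.3  0.3  0.5  0.3  0.8  0.5  0.3  0.5  0.2  0.6
  0.5  1. ]
plat [557.79096368  -8.80615065] 0.855013402271408 [-0.2 -0.1  0.  -0.8  0.3 -0.7 -0.8 -0.3 -0.8 -0.8 -0.3  0.2  0.3  0.3
  0.5  0.1 -0.6 -0.8 -0.4 -0.2 -0.   0.5  1.7  2.8  3.   3.   3.   3.
 -0.7 -0.8 -0.8 -0.5 -0.7 -0.7 -0.5 -0.6 -0.8]
plat [557.45192828  -9.40718356] 0.8619326783215493 [ 1.6  1.2  0.5  0.5  0.5 -0.2  0.7 -0.5 -0.4 -0.1 -0.7 -0.6 -0.1  0.3
  0.3  0.1  0.3 -0.1 -1.  -1.  -0.7 -0.6 -0.4  0.1  1.3  2.2  3.   3.
  3. ]
```

Call:
servo_tool:
  commands:
    - [[255,0,0,-3,0,0,0],[255,1,0,-7,0,0,0],[255,3,0,-11,0,0,0],[255,5.2,0,-14,0,0,0],[255,5.4,0,-15.8,0,0,0],[255,5.4,0,-16.5,0,0,0],[255,5.4,0,-16.5,0,0,0],[255,5.4,0,-16.5,0,0,0]]

```text
time: 7.5
tool_pos: [565.4, 54.2, 42.7]
tcp_rot: [-61.4, 89.9, 22.6]
ft_force: [-0.1, 0.4, -0.3]
finger_gap: 0.2
```

```bash
python3 -c "
from go import *
rep(43.8,46,fly=np.array([559.0,-9.0]))"
```

```text
7.5 tool [565.4  54.2  42.7] ft [-0.06  0.42 -0.32] gap 0.2
down [ 8.e-04  3.e-04 -1.e+00] turn about x -0.11 shift cm [-0.33 -0.01 -1.98]
```

Call:
servo_tool:
  commands:
    - [[255,-0.3,0,-0.2,0,0,0],[255,-0.3,0,-0.5,0,0,0],[255,-0.3,0,-0.8,0,0,0],[255,-0.3,0,-1.0,0,0,0],[255,-0.3,0,-1.1,0,0,0],[255,-0.3,0,-1.2,0,0,0],[255,-0.3,0,-1.25,0,0,0],[255,-0.3,0,-1.25,0,0,0]]

```text
time: 8.3
tool_pos: [563.7, 41.3, 45.2]
tcp_rot: [68.0, 90.0, 152.0]
ft_force: [0.2, -0.2, -0.6]
finger_gap: -0.2
```

```bash
python3 -c "
from go import *
rep(43.8,46,fly=np.array([559.0,-9.0]))"
```

```text
8.3 tool [563.7  41.3  45.2] ft [ 0.22 -0.21 -0.55] gap -0.2
down [-1.e-04  0.e+00 -1.e+00] turn about x -0.1 shift cm [-0.08 -0.05 -0.67]
```

Call:
servo_tool:
  commands:
    - [[255,0,0,-0.08,0,0,0],[255,0,0,-0.16,0,0,0],[255,0,0,-0.24,0,0,0],[255,0,0,-0.32,0,0,0],[255,0,0,-0.4,0,0,0],[255,0,0,-0.48,0,0,0],[255,0,0,-0.56,0,0,0],[255,0,0,-0.64,0,0,0]]

```text
time: 9.1
tool_pos: [563.1, 35.0, 45.3]
tcp_rot: [-42.2, 90.0, 41.8]
ft_force: [0.5, 1.4, 0.0]
finger_gap: -0.3
```

Call:
servo_tool:
  commands:
    - [[255,0,0,-0.03,0,0,0],[255,0,0,-0.05,0,0,0],[255,0,0,-0.05,0,0,0]]

```text
time: 9.4
tool_pos: [563.0, 34.5, 45.3]
tcp_rot: [-84.6, 90.0, -0.5]
ft_force: [0.6, 2.4, 0.1]
finger_gap: -0.1
```

Call:
servo_tool:
  commands:
    - [[255,0,0,0.2,0,0,0],[255,0,0,1.5,0,0,0],[255,0,0,3,0,0,0],[255,0,0,6,0,0,0],[255,0,0,11,0,0,0],[255,-4,0,15,0,0,0],[255,-5,0,18,0,0,0],[255,-5,0,20,0,0,0]]

```text
time: 10.2
tool_pos: [585.6, 238.0, 98.7]
tcp_rot: [-61.6, 89.6, 22.6]
ft_force: [0.3, -0.3, -0.4]
finger_gap: -0.1
```

```bash
python3 look.py 5 559 -8; python3 - <<'E'
from go import *
p=np.load('top5.npy');g=gray(p)
c,res=circ('top',g,(559,-8),42,38,np.arange(0,360,5),half=3,sign=1);print('plat',c,abs(res).mean())
E
```

```text
10.2 [585.6 238.   98.7]
top [558.93512833  -9.15222045] 0.1787308657035966 [-0.16487167 -0.05222045]
scene [560.15742552  -6.77354037] 1.7880613315769367
plat [559.24765974  -8.45789842] 0.608556833261297
```

View pics/t5.png

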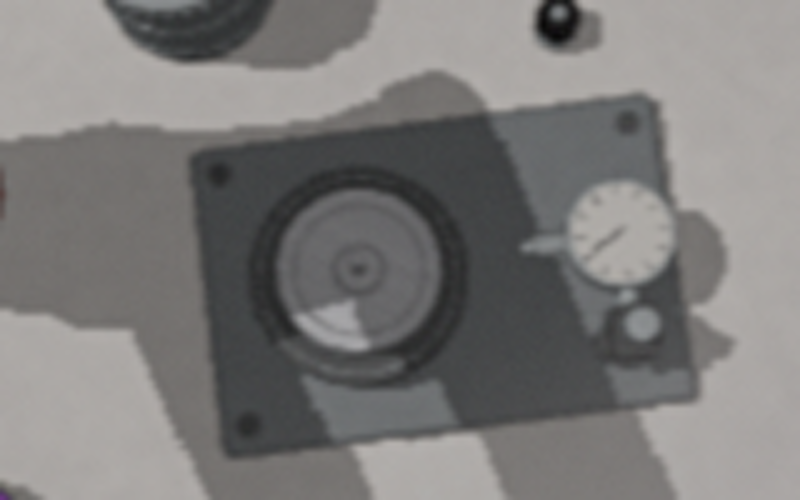

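View pics/s5.png

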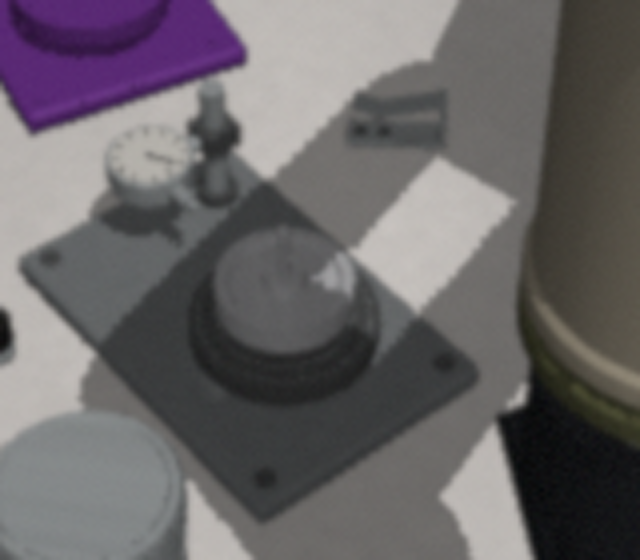

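```bash
python3 -c "
from bench import r
s=r.sense();print(s['ft_force'],abs(s['qd']).max());print(r.hand_in())"
```

```text
[-0.13201023 -1.05096888  0.15401284] 3.15027832473401
the job is handed in; nothing more can be done
None
```

I pushed the flywheel across the platter with the shut fingers against its disc rim, in two slow passes at about 2 N. Then I backed the fingers well away and handed in at about 10.3 s.

- **Centring:** In the last top view the flywheel's axis sits about 0.2 mm from the stand centre found from the base plate's edges. It sits about 0.8 mm from a direct circle fit of the platter rim. Both are inside the 4 mm limit.
- **Scene camera:** It reads the flywheel about 2 mm off from the top camera, the same shift seen before the push, so I put it down to calibration. Its circle fit was poor because of shadows, so I did not rely on it.
- **Upright and undisturbed:** The last pictures show the flywheel upright. The parts in view and the dial indicator look unmoved; I judged this by eye and did not measure it. The last pictures cover only the area round the stand, so the button was out of view.
- **Arm at hand-in:** The arm was still settling slightly, with joint speeds up to about 3 degrees/s. It was well clear of everything.

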